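Heft bamboo lengths and register the seasoned ones on a stop board

TASK

Clear the two loose slats off the stop board and lay them in the black tray, along it; then heft every bamboo length on the blue mat to feel its weight: each seasoned one (lighter than about 300 g) is to lie on the stop board, square, with its end pushed fully home against the stop bar, while the heavier, still green ones stay lying on the mat (one within 50 g of that weight may go either way). Do not knock over the lacquer jar.

Things in the scene. Friction and masses are not known exactly. Their poses are not given: they have to be found in the camera images.
- culm_a: A bamboo length, round, 52 mm diameter, 120 mm long, yellow with one brown node ring; all look alike. It lies on its side (four planed flats stop it rolling). Origin at its middle, on its axis (26 mm above what it lies on); x along its length. Its mass, 165 to 435 g, is not visible. May be absent (None).
- culm_b: A bamboo length, round, 52 mm diameter, 120 mm long, yellow with one brown node ring; all look alike. It lies on its side (four planed flats stop it rolling). Origin at its middle, on its axis (26 mm above what it lies on); x along its length. Its mass, 165 to 435 g, is not visible. May be absent (None).
- culm_c: A bamboo length, round, 52 mm diameter, 120 mm long, yellow with one brown node ring; all look alike. It lies on its side (four planed flats stop it rolling). Origin at its middle, on its axis (26 mm above what it lies on); x along its length. Its mass, 165 to 435 g, is not visible. May be absent (None).
- culm_d: A bamboo length, round, 52 mm diameter, 120 mm long, yellow with one brown node ring; all look alike. It lies on its side (four planed flats stop it rolling). Origin at its middle, on its axis (26 mm above what it lies on); x along its length. Its mass, 165 to 435 g, is not visible. May be absent (None).
- culm_e: A bamboo length, round, 52 mm diameter, 120 mm long, yellow with one brown node ring; all look alike. It lies on its side (four planed flats stop it rolling). Origin at its middle, on its axis (26 mm above what it lies on); x along its length. Its mass, 165 to 435 g, is not visible. May be absent (None).
- culm_f: A bamboo length, round, 52 mm diameter, 120 mm long, yellow with one brown node ring; all look alike. It lies on its side (four planed flats stop it rolling). Origin at its middle, on its axis (26 mm above what it lies on); x along its length. Its mass, 165 to 435 g, is not visible. May be absent (None).
- slat_1: Flat split-bamboo slat, 190 x 28 x 14 mm, mass 60 g, lying across the stop board at the start. Origin at the centre of its underside; x along its length.
- slat_2: Flat split-bamboo slat, 190 x 28 x 14 mm, mass 60 g, lying across the stop board at the start. Origin at the centre of its underside; x along its length.
- board: Stop board: fixed pale wooden board 240 (x) x 340 (y) mm, top face 12 mm above the bench. Origin at the centre of its underside. The stop bar runs along its far (+x) edge. A bamboo length fully home lies along the board's x with its middle at x = +40 mm in this frame.
- stop: Dark wooden stop bar with a brass face, 20 (x) x 340 (y) x 30 (z) mm, fixed on the board along its far edge. Origin at the centre of its underside. The face to butt against is its -x side, 10 mm from the origin (x = +100 mm in the board's frame).
- mat: Fixed blue felt mat 300 (x) x 340 (y) mm, 3 mm thick, on which the bamboo lengths lie at the start. Origin at the centre of its underside.
- tray: Fixed shallow black tray between mat and board, 250 (x) x 85 (y) mm outside, 5 mm walls 10 mm high, floor 5 mm thick. Origin at the centre of its underside; the slats lie in it along x, side by side or one on the other.
- lacquer_jar: Small closed amber glass jar, 52 mm diameter, 50 mm tall, 350 g, standing on the bench near the tray. Origin at the centre of its underside.

How it is judged:
By the outcome, as a careful person would: the job done as asked, in the order asked, and still so for the second after the job is handed in, with the robot touching nothing.
Of culm_a, culm_c, culm_d only 1 to 3 are there at a start; the rules pass over those that are not, and their reading is None.
At some moment in a run one of culm_a, culm_b, culm_c, culm_d, culm_e, culm_f may be knocked a few centimetres aside while the robot is not near it.
Once in a run the grip may slacken for a moment while it holds something.
It also fails if it takes over 210 s, if anything falls off the work surface, if the arm or the gripper's body presses on something with over 40 N, if the wrist force passes 120 N, or if a joint passes its speed limit or range.

ROBOT

A 7-joint arm with a two-finger parallel gripper is mounted at the origin on the work surface. World frame = base frame: x ahead of the robot, y to its left, z up, the work surface at z = 0. Lengths are in m, angles in degrees, forces in N, time in s.
With the tool pointing down it reaches from about 0.425 to 0.875 m from the base axis. Payload 4.7 kg.
Tool frame: the origin (TCP) lies at the centre of the arm's flange, where the gripper is bolted on; the fingertips stand 182 mm ahead of it and the grasp point (between the pads) lies 164 mm ahead of it (env.grip_depth is the distance from the TCP to the grasp point, in m); z points along the fingers, y is the line along which they close (so a half turn about z gives the same grasp; the last joint's range is limited). The gripper opens to 87 mm and grips with 3 to 60 N. Pads are 19 mm wide; open, the fingers measure 117 mm over their backs; the gripper's body (75 mm by 190 mm) begins 51 mm behind the grasp point.
Start: joints at [-69.322, 18.392, -4.016, 83.108, 1.295, 78.541, -3.26], TCP at [0.221, 0.611, 0.405] pointing down, gripper open.
Joint ranges: [-163.93, 163.93], [-17.29, 119.83], [-79.2, 71.16], [3.27, 140.29], [-89.18, 269.18], [5.43, 117.66], [-154.24, 154.24]. Speed limits (degrees/s): [147.25, 147.25, 180, 180, 180, 180, 180].

INTERFACE

Orientations are given as [roll, pitch, yaw] about the fixed x, y, z axes, in that order (R = Rz(yaw) Ry(pitch) Rx(roll)).
In Python, from cell import env gives the robot as it stands. The module is installed in compiled form; this text tells all that it offers.
- The arm moves only by the tool send_rows, never from a script. Its arguments are lists of equal length, an entry for each row: "xyz": the shift along the tool's x, y, z in m, a list of three; "rotation": the turn, a rotation vector about the tool's x, y, z in rad, a list of three; "jaw": the opening, from 0 (shut) to 1 (fully open). A call has 1 to 20 rows; each row shifts and turns the commanded pose from where the row before left it, along the tool's axes as they then stand; what a row does not reach is not made up. A row lasts 1/10 s, in which the tool goes at most 50 mm and 8.59 degrees, less where a joint would pass 70% of its speed; a pose out of reach is approached as far as the arm can. A call is refused whole if a number of a shift passes 0.05 or a number of a turn 0.15, either way. A call with a gripper value outside its range is refused whole. The fingers move at their own pace and stop on an object; "newtons" is the grip in N (left out, the last holds). Time passes only in rows, so rows that do not move let the fingers close. It gives the time, the measured TCP pose, the force, the opening and the grip force at its end, in the units of the state.
- env.get_obs(): the state, without advancing time (a new reading comes with each control period).
- env.read_camera(name): name is "scene" or "top" or "wrist"; returns a dict with "image" (400x640x3 uint8, blue, green, red), "fx", "fy", "cx", "cy" (pixels), "R" (3x3) and "t" (3): a world point X has camera coordinates R X + t. Camera axes: x right, y down, z forward; pixel columns grow to the right and rows downward; lengths in m; the calibration is good to about 2 mm. A picture is of the moment at which its call begins. There is no depth.
- env.sign_off(): hands the job in; it is judged then, once.
The state is a dict: "time_s": time; "qpos": joint angles; "joint_velocities": joint speeds; "effort": joint torques, N m; "tool_pos": TCP position; "tool_rot": TCP orientation; "force": force on the tool from outside, world axes, zero at the start; "wrist_torque": the same for the moment, N m; "grip_width": finger opening in m; "grasp_force": force on a finger pad.
Only numpy, scipy, OpenCV 4.12 (cv2) and the standard library are available. Lean on these libraries where they do the work, as an engineer would, in place of code of your own. Each camera call takes 0.05 s, during which the arm holds its last target. There are 200 camera calls.

## Working session

There is one attempt and no reset: what is moved stays moved. The work goes in short steps, Python scripts to look and compute and a tool call to move; the robot and the scene stay as the last step left them, time stands still between calls to the robot, and variables do not carry over. Pictures are saved under pics/ and viewed, at most 14 in all, crops included, and the job is handed in when it is done.

Besides the shell and the picture viewer there is one more tool, called as name(argument=value, ...) on one line, values as JSON. send_rows: Moves the arm, as the interface text tells. Its arguments: {"type":"object","properties":{"xyz":{"type":"array"},"rotation":{"type":"array"},"jaw":{"type":"array"},"newtons":{"type":"number"}},"required":["xyz","rotation","jaw"]}

```bash
mkdir -p pics
python3 - <<'E'
from cell import env
import cv2
o=env.get_obs()
for k,v in o.items(): print(k,v)
for n in ("top","scene"):
    c=env.read_camera(n); cv2.imwrite(f"pics/{n}0.png",c["image"]); print(n,c["fx"],c["fy"],c["cx"],c["cy"],c["R"],c["t"])
E
```

```text
time_s 0.0
qpos [-69.32160863  18.43897602  -4.01616418  83.17458161   1.2962219
  78.53940002  -3.26087125]
joint_velocities [-0.05071166  0.10480291 -0.0150792   0.016935   -0.00068505  0.02442738
 -0.03470402]
effort [-4.91301557e-05 -4.91282845e+01 -4.03854540e-01 -3.12531137e+01
 -6.38217176e-02  4.36741335e-02  1.70588742e-04]
tool_pos [0.22089246 0.6111023  0.40366502]
tool_rot [-1.79892354e+02  6.66550859e-03  1.60131330e+02]
force [ 0.20281051 -0.18676106  1.18884233]
wrist_torque [-0.04244278 -0.09296982 -0.02507727]
grasp_force 0.0
grip_width 0.08703608092852985
top 462.06631474708956 462.06631474708956 312.1309722019498 195.14230467633837 [[-0.00197172 -0.99996038 -0.00868082]
 [-0.98875794  0.00324737 -0.14948974]
 [ 0.14951201  0.00828848 -0.98872517]] [0.00233444 0.53984002 1.13395176]
scene 374.72340209402296 374.72340209402296 317.5045193142375 199.31138081701582 [[ 4.68615316e-01  8.83402333e-01 -6.13568020e-05]
 [ 7.22395646e-01 -3.83246643e-01 -5.75557591e-01]
 [-5.08472434e-01  2.69670779e-01 -8.17761246e-01]] [-0.22730113 -0.33946492  1.1326189 ]
```

View pics/top0.png

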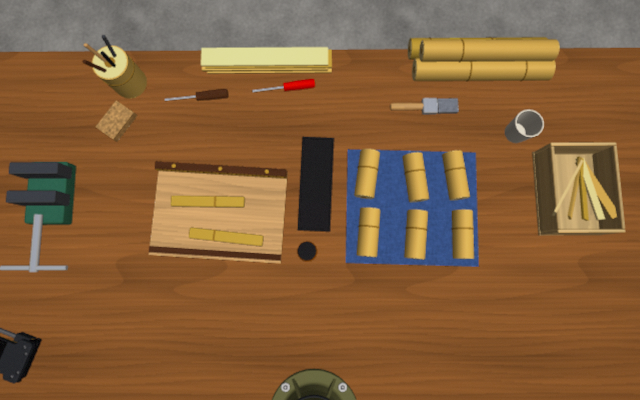

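View pics/scene0.png

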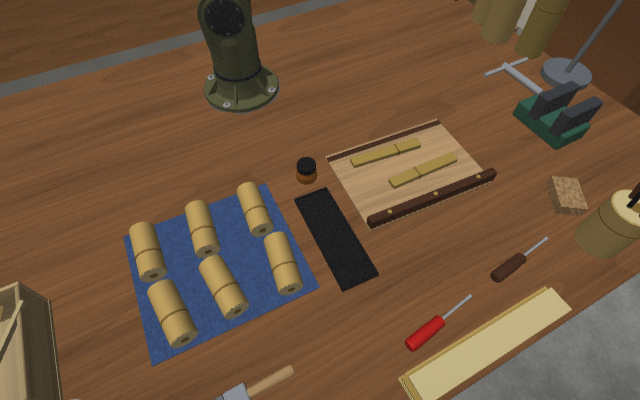

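The top view has +x up and +y left. The board is at about (220,212) px with two slats, the tray at (316,185), the jar at (307,251), and all six culms on the mat. I'll enlarge it to read corners.

Run:
```python
import cv2
a=cv2.imread("pics/top0.png")
cv2.imwrite("pics/c1.png",cv2.resize(a[150:270,140:340],None,fx=4,fy=4,interpolation=cv2.INTER_CUBIC))
cv2.imwrite("pics/c2.png",cv2.resize(a[140:270,340:490],None,fx=4.5,fy=4.5,interpolation=cv2.INTER_CUBIC))
```

```text
(no output)
```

View pics/c1.png

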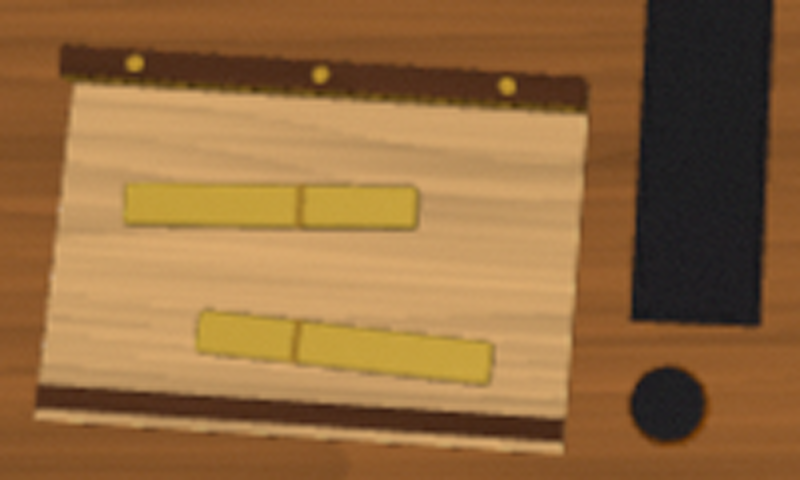

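View pics/c2.png

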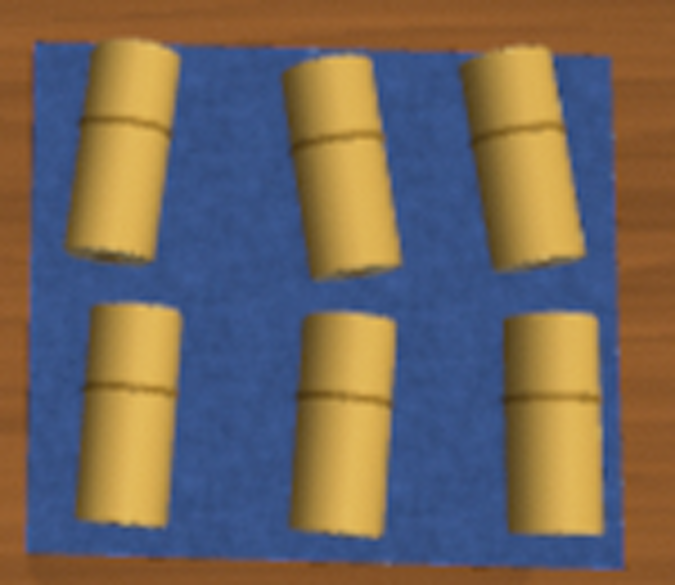

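The left crop shows the board corners, with the slats at about (271,207) and (345,347) in crop pixels. The right crop shows six culms. Next I'll convert these to world coordinates.

```bash
cat > h.py <<'E'
import numpy as np, cv2
from cell import env
def ray(c,px,z):
    p=np.atleast_2d(px).astype(float)
    d=np.c_[(p[:,0]-c["cx"])/c["fx"],(p[:,1]-c["cy"])/c["fy"],np.ones(len(p))]@c["R"]
    C=-c["R"].T@c["t"]
    return C+d*((z-C[2])/d[:,2])[:,None]
def crop(p,x0,y0,s): return (np.array(p,float)+.5)/s-.5+[x0,y0]
def quad(w,name):
    # corners far-left, far-right, near-right, near-left
    m=w.mean(0); a=((w[0]+w[1])-(w[2]+w[3]))/2; b=((w[0]+w[3])-(w[1]+w[2]))/2
    f=lambda v:np.degrees(np.arctan2(v[1],v[0]))
    print(name,"mid",m[:2].round(4),"far-axis len %.4f ang %.2f  left-axis len %.4f ang %.2f"%(np.hypot(*a[:2]),f(a),np.hypot(*b[:2]),f(b)))
def pose():
    o=env.get_obs(); print(o["time_s"],o["tool_pos"].round(4) if hasattr(o["tool_pos"],'round') else o["tool_pos"],o["tool_rot"],"F",o["force"],"w",o["grip_width"],o["grasp_force"])
    return o
E
python3 - <<'E'
from h import *
c=env.read_camera("top")
A=lambda p,z:ray(c,crop(p,140,150,4),z)
B=lambda p,z:ray(c,crop(p,340,140,4.5),z)
print("camC",-c["R"].T@c["t"])
quad(A([[124,184],[418,186],[417,230],[124,227]],.026),"slat far")
quad(A([[203,310],[494,342],[489,385],[196,351]],.026),"slat near")
print("board: barfront-top edge z.042", A([[62,77],[587,110]],.042)[:,:2].round(4).tolist(), "bar rear top",A([[62,44],[587,77]],.042)[:,:2].round(4).tolist())
print("board near corners z.012",A([[34,419],[563,454]],.012)[:,:2].round(4).tolist(),"right/left edge far z.012",A([[587,116],[74,85]],.012)[:,:2].round(4).tolist())
print("jar",A([[668,404]],.05).round(4))
quad(ray(c,[[302.5,137.5],[333.5,138.5],[330,231],[298,230]],.010),"tray")
quad(B([[35,42],[611,56],[625,568],[27,552]],.003),"mat")
for n,q in dict(FL=[[95,46],[180,55],[156,260],[66,248]],FM=[[283,68],[373,58],[401,264],[312,276]],FR=[[461,64],[549,49],[584,258],[495,268]],
 NL=[[91,308],[181,308],[168,523],[78,518]],NM=[[304,318],[395,319],[384,534],[291,529]],NR=[[504,318],[598,318],[603,532],[509,532]]).items(): quad(B(q,.029),n)
E
```

```text
camC [ 0.3642363  -0.00881746  1.20188746]
slat far mid [0.5269 0.2709] far-axis len 0.0283 ang 1.17  left-axis len 0.1893 ang 89.33
slat near mid [0.4367 0.2205] far-axis len 0.0268 ang -6.72  left-axis len 0.1878 ang 83.45
board: barfront-top edge z.042 [[0.6092, 0.4041], [0.5864, 0.0666]] bar rear top [[0.6309, 0.4051], [0.6079, 0.0668]]
board near corners z.012 [[0.392, 0.4218], [0.3692, 0.0825]] right/left edge far z.012 [[0.5882, 0.0686], [0.6101, 0.4066]]
jar [[0.3995 0.0147 0.05  ]]
tray mid [ 0.5751 -0.0091] far-axis len 0.2461 ang -2.62  left-axis len 0.0825 ang 87.95
mat mid [ 0.5154 -0.2583] far-axis len 0.2986 ang -1.62  left-axis len 0.3395 ang 88.35
FL mid [ 0.5983 -0.1414] far-axis len 0.1202 ang -8.40  left-axis len 0.0504 ang 82.81
FM mid [ 0.5895 -0.2659] far-axis len 0.1213 ang 5.69  left-axis len 0.0518 ang 96.90
FR mid [ 0.5931 -0.369 ] far-axis len 0.1213 ang 6.58  left-axis len 0.0514 ang 97.97
NL mid [ 0.448  -0.1414] far-axis len 0.1200 ang -4.65  left-axis len 0.0506 ang 88.28
NM mid [ 0.4416 -0.2615] far-axis len 0.1201 ang -5.25  left-axis len 0.0516 ang 88.00
NR mid [ 0.4413 -0.3792] far-axis len 0.1201 ang -1.56  left-axis len 0.0527 ang 89.85
```

The sizes check out: culms 120×52, slats 190×28, mat 300×340. I get the board centre at about (0.4995, 0.2437) with yaw −3.85°, and the tray at (0.575, −0.009) with yaw −2.4°. Next is a helper that plans moves in tool axes.

```bash
cat >> h.py <<'E'
from scipy.spatial.transform import Rotation as Ro
def go(xyz,yaw,vmax=.04):
    """target TCP world + yaw (mod 180 not applied): prints rotation rows (about tool z) and then equal shift rows in tool axes after turning"""
    o=pose(); p=np.array(o["tool_pos"]); r=np.array(o["tool_rot"])
    dy=(yaw-r[2]+180)%360-180; n=int(np.ceil(abs(np.radians(dy))/.14))
    Rt=Ro.from_euler("xyz",[180,0,yaw],degrees=True)
    s=Rt.inv().apply(np.array(xyz)-p); m=max(1,int(np.ceil(np.linalg.norm(s)/vmax)))
    print("rot z total %.4f rad: %d x %.4f | shift total %s: %d x %s"%(-np.radians(dy),n,-np.radians(dy)/max(n,1),s.round(4),m,(s/m).round(4)))
E
python3 -c "
from h import *
go([.5269,.2709,.29],89.3)"
```

```text
0.15 [0.2209 0.6112 0.4039] [-1.79916020e+02  5.29602363e-03  1.60133271e+02] F [0.04082658 0.99154585 0.11515312] w 0.08687054768988273 0.0
rot z total 1.2363 rad: 9 x 0.1374 | shift total [-0.3365  0.3101  0.1139]: 12 x [-0.028   0.0258  0.0095]
```

send_rows(xyz=[[0,0,0],[0,0,0],[0,0,0],[0,0,0],[0,0,0],[0,0,0],[0,0,0],[0,0,0],[0,0,0],[-0.0306,0.0282,0.0104],[-0.0306,0.0282,0.0104],[-0.0306,0.0282,0.0104],[-0.0306,0.0282,0.0104],[-0.0306,0.0282,0.0104],[-0.0306,0.0282,0.0104],[-0.0306,0.0282,0.0104],[-0.0306,0.0282,0.0104],[-0.0306,0.0282,0.0104],[-0.0306,0.0282,0.0104],[-0.0306,0.0282,0.0104]], rotation=[[0,0,0.1374],[0,0,0.1374],[0,0,0.1374],[0,0,0.1374],[0,0,0.1374],[0,0,0.1374],[0,0,0.1374],[0,0,0.1374],[0,0,0.1374],[0,0,0],[0,0,0],[0,0,0],[0,0,0],[0,0,0],[0,0,0],[0,0,0],[0,0,0],[0,0,0],[0,0,0],[0,0,0]], jaw=[1,1,1,1,1,1,1,1,1,1,1,1,1,1,1,1,1,1,1,1], newtons=15)

```text
time_s: 2.15
tool_pos: [0.5276, 0.2695, 0.2898]
tool_rot: [-180.0, -0.0, 89.3]
force: [0.2, 0.4, 0.2]
grip_width: 0.087
grasp_force: 0.0
```

```bash
python3 -c "
from h import *
go([.5269,.2709,.196],89.3)"
```

```text
2.15 [0.5276 0.2695 0.2898] [-1.79993505e+02 -4.89662743e-03  8.92955763e+01] F [0.16409047 0.43173273 0.15482571] w 0.08695277622079596 0.0
rot z total -0.0001 rad: 1 x -0.0001 | shift total [ 0.0014 -0.0008  0.0938]: 3 x [ 0.0005 -0.0003  0.0313]
```

send_rows(xyz=[[0.0014,-0.0008,0.0235],[0,0,0.0235],[0,0,0.0235],[0,0,0.0233],[0,0,0],[0,0,0],[0,0,0],[0,0,0],[0,0,0],[0,0,0],[0,0,0],[0,0,0],[0,0,-0.02],[0,0,-0.03],[0,0,-0.03],[0,0,-0.03]], rotation=[[0,0,0],[0,0,0],[0,0,0],[0,0,0],[0,0,0],[0,0,0],[0,0,0],[0,0,0],[0,0,0],[0,0,0],[0,0,0],[0,0,0],[0,0,0],[0,0,0],[0,0,0],[0,0,0]], jaw=[1,1,1,1,1,0,0,0,0,0,0,0,0,0,0,0], newtons=20)

```text
time_s: 3.75
tool_pos: [0.526, 0.2721, 0.3077]
tool_rot: [-180.0, 0.0, 89.3]
force: [-0.1, -0.7, 0.8]
grip_width: 0.0073
grasp_force: 0.0
```

```bash
python3 -c "
from h import *
go([.5751,-.0091,.29],177.7)"
```

```text
3.75 [0.526  0.2721 0.3077] [-1.79995434e+02  5.35368247e-03  8.92700618e+01] F [-0.06520626 -0.7473051   0.75911917] w 0.007282280026392386 0.0
rot z total -1.5434 rad: 12 x -0.1286 | shift total [-0.0603 -0.279   0.0177]: 8 x [-0.0075 -0.0349  0.0022]
```

The grasp missed, so I'll look.

Run:
```python
from h import *
c=env.read_camera("wrist"); cv2.imwrite("pics/w1.png",c["image"]); print(c["R"].round(3).tolist(),c["t"],c["fx"],c["cx"],c["cy"])
print(ray(c,[[320,200],[100,100]],.026))
```

```text
[[1.0, -0.012, 0.0], [-0.011, -0.954, 0.298], [-0.003, -0.298, -0.954]] [-0.52343901  0.25996389  0.38159463] 289.1441063455139 315.48694042477786 198.17880419403832
[[0.53099507 0.27231697 0.026     ]
 [0.34373906 0.36424979 0.026     ]]
```

View pics/w1.png

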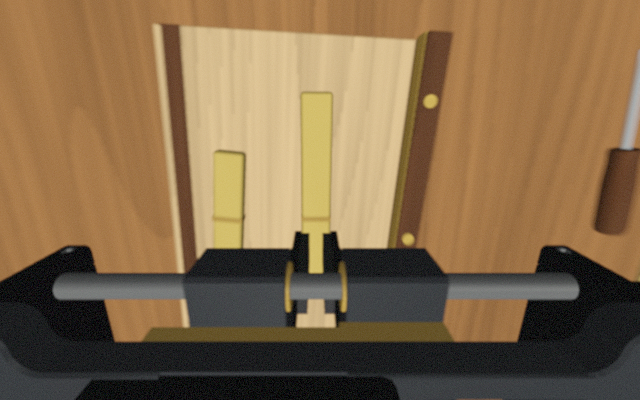

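The slat looks undisturbed, with its end at (301–332, 93) and centred between the fingers. The jaws were still closing when I lifted, so I'll check its line and retry with a longer close.

Run:
```python
from h import *
c=env.read_camera("wrist")
print(ray(c,[[301,93],[332,94],[302,217],[330,218]],.026))
go([.5269,.2709,.196],89.3)
```

```text
[[0.51903757 0.37020525 0.026     ]
 [0.54597304 0.36906902 0.026     ]
 [0.5169346  0.25527798 0.026     ]
 [0.54452897 0.25381185 0.026     ]]
3.85 [0.5277 0.2728 0.3115] [179.58617199  -0.28909912  89.26810105] F [0.58208767 0.55082541 0.99323924] w 0.002629116665992423 0.0
rot z total -0.0006 rad: 1 x -0.0006 | shift total [-0.0019 -0.0008  0.1155]: 3 x [-0.0006 -0.0003  0.0385]
```

send_rows(xyz=[[0,0,0],[0,0,0],[0,0,0],[0,0,0],[0,0,0]], rotation=[[0,0,0],[0,0,0],[0,0,0],[0,0,0],[0,0,0]], jaw=[0.7,0.7,0.7,0.7,0.7])

```text
time_s: 4.35
tool_pos: [0.526, 0.2722, 0.3058]
tool_rot: [-179.9, 0.0, 89.3]
force: [-0.3, -0.7, -0.1]
grip_width: 0.0348
grasp_force: 0.0
```

```bash
python3 -c "
from h import *
go([.529,.2735,.196],89.3)"
```

```text
4.35 [0.526  0.2722 0.3058] [-1.79946150e+02  4.13797101e-02  8.92772316e+01] F [-0.28719923 -0.65530016 -0.14614879] w 0.034791680406903974 0.0
rot z total -0.0004 rad: 1 x -0.0004 | shift total [0.0014 0.003  0.1098]: 3 x [0.0005 0.001  0.0366]
```

send_rows(xyz=[[0.0014,0.003,0],[0,0,0.02],[0,0,0.02],[0,0,0.02],[0,0,0.02],[0,0,0.02],[0,0,0.01],[0,0,0],[0,0,0],[0,0,0],[0,0,0],[0,0,0],[0,0,0],[0,0,0],[0,0,0],[0,0,0],[0,0,-0.02],[0,0,-0.03],[0,0,-0.03],[0,0,-0.03]], rotation=[[0,0,0],[0,0,0],[0,0,0],[0,0,0],[0,0,0],[0,0,0],[0,0,0],[0,0,0],[0,0,0],[0,0,0],[0,0,0],[0,0,0],[0,0,0],[0,0,0],[0,0,0],[0,0,0],[0,0,0],[0,0,0],[0,0,0],[0,0,0]], jaw=[0.7,0.7,0.7,0.7,0.7,0.7,0.7,0.7,0,0,0,0,0,0,0,0,0,0,0,0], newtons=20)

```text
time_s: 6.35
tool_pos: [0.529, 0.2734, 0.3074]
tool_rot: [-180.0, 0.0, 89.3]
force: [0.7, 0.1, -0.8]
grip_width: 0.0277
grasp_force: 20.0
```

```bash
python3 -c "
from h import *
go([.5751,-.0091,.27],177.7)"
```

```text
6.35 [0.529  0.2734 0.3074] [-1.79995141e+02  2.01840865e-02  8.92679568e+01] F [ 0.72247126  0.0591713  -0.8335048 ] w 0.027662253931040173 19.998919665813446
rot z total -1.5434 rad: 12 x -0.1286 | shift total [-0.0574 -0.2804  0.0374]: 8 x [-0.0072 -0.0351  0.0047]
```

send_rows(xyz=[[0,0,0],[0,0,0],[0,0,0],[0,0,0],[0,0,0],[0,0,0],[0,0,0],[0,0,0],[0,0,0],[0,0,0],[0,0,0],[0,0,0],[-0.0072,-0.0351,0.0045],[-0.0072,-0.0351,0.0045],[-0.0072,-0.0351,0.0045],[-0.0072,-0.0351,0.0045],[-0.0072,-0.0351,0.0045],[-0.0072,-0.0351,0.0045],[-0.0072,-0.0351,0.0045],[-0.0072,-0.0351,0.0045]], rotation=[[0,0,-0.1286],[0,0,-0.1286],[0,0,-0.1286],[0,0,-0.1286],[0,0,-0.1286],[0,0,-0.1286],[0,0,-0.1286],[0,0,-0.1286],[0,0,-0.1286],[0,0,-0.1286],[0,0,-0.1286],[0,0,-0.1286],[0,0,0],[0,0,0],[0,0,0],[0,0,0],[0,0,0],[0,0,0],[0,0,0],[0,0,0]], jaw=[0,0,0,0,0,0,0,0,0,0,0,0,0,0,0,0,0,0,0,0])

```text
time_s: 8.35
tool_pos: [0.5754, -0.0108, 0.2703]
tool_rot: [-180.0, 0.0, 177.7]
force: [-0.2, 1.0, -1.1]
grip_width: 0.0278
grasp_force: 20.0
```

```bash
python3 -c "
from h import *
go([.5751,-.0091,.190],177.7)
c=env.read_camera('top'); cv2.imwrite('pics/t2.png',cv2.resize(c['image'][100:280,140:500],None,fx=2.2,fy=2.2,interpolation=cv2.INTER_CUBIC))"
```

```text
8.35 [ 0.5754 -0.0108  0.2703] [-1.79996351e+02  2.23135860e-02  1.77696138e+02] F [-0.18135812  1.01478558 -1.06223619] w 0.027752784223842173 20.00015527009964
rot z total -0.0001 rad: 1 x -0.0001 | shift total [0.0004 0.0017 0.0803]: 3 x [0.0001 0.0006 0.0268]
```

View pics/t2.png

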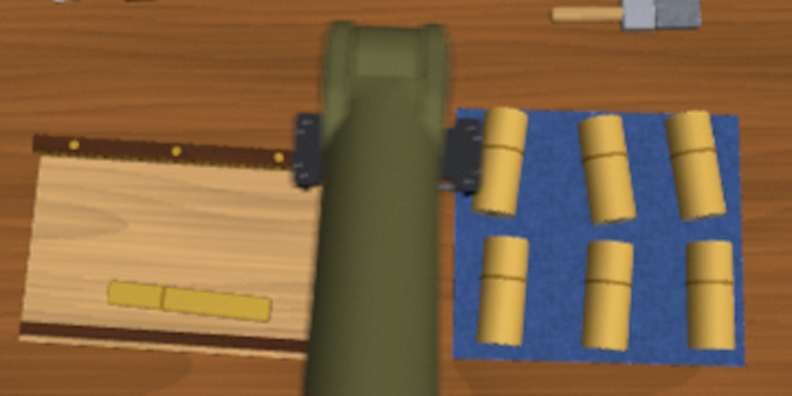

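The second slat is still on the board at about (189,300) and the mat is unchanged. The held slat is over the tray, hidden by the arm. Now I'll lower it and open only to about 35 mm, so the fingers stay inside the tray walls.

send_rows(xyz=[[0,0,0.02],[0,0,0.02],[0,0,0.015],[0,0,0.015],[0,0,0.0103],[0,0,0],[0,0,0],[0,0,0],[0,0,0],[0,0,0],[0,0,-0.02],[0,0,-0.03],[0,0,-0.03],[0,0,-0.03],[0,0,0]], rotation=[[0,0,0],[0,0,0],[0,0,0],[0,0,0],[0,0,0],[0,0,0],[0,0,0],[0,0,0],[0,0,0],[0,0,0],[0,0,0],[0,0,0],[0,0,0],[0,0,0],[0,0,0]], jaw=[0,0,0,0,0,0,0,0.4,0.4,0.4,0.4,0.4,0.4,0.4,0.7])

```text
time_s: 9.9
tool_pos: [0.5771, -0.0095, 0.3053]
tool_rot: [179.9, 0.5, 177.7]
force: [0.4, -0.0, 0.5]
grip_width: 0.038
grasp_force: 0.0
```

```bash
python3 -c "
from h import *
go([.4385,.222,.29],83.2)"
```

```text
9.9 [ 0.5771 -0.0095  0.3053] [179.92040103   0.515156   177.6915952 ] F [ 0.36803645 -0.04256716  0.52028314] w 0.03795193766695308 0.0
rot z total 1.6492 rad: 12 x 0.1374 | shift total [ 0.2135 -0.1651  0.0153]: 7 x [ 0.0305 -0.0236  0.0022]
```

send_rows(xyz=[[0,0,0],[0,0,0],[0,0,0],[0,0,0],[0,0,0],[0,0,0],[0,0,0],[0,0,0],[0,0,0],[0,0,0],[0,0,0],[0,0,0],[0.0267,-0.0205,0],[0.0267,-0.0205,0],[0.0267,-0.0205,0],[0.0267,-0.0205,0],[0.0267,-0.0205,0],[0.0267,-0.0205,0],[0.0267,-0.0205,0],[0.0267,-0.0205,0]], rotation=[[0,0,0.1374],[0,0,0.1374],[0,0,0.1374],[0,0,0.1374],[0,0,0.1374],[0,0,0.1374],[0,0,0.1374],[0,0,0.1374],[0,0,0.1374],[0,0,0.1374],[0,0,0.1374],[0,0,0.1374],[0,0,0],[0,0,0],[0,0,0],[0,0,0],[0,0,0],[0,0,0],[0,0,0],[0,0,0]], jaw=[0.7,0.7,0.7,0.7,0.7,0.7,0.7,0.7,0.7,0.7,0.7,0.7,0.7,0.7,0.7,0.7,0.7,0.7,0.7,0.7])

```text
time_s: 11.9
tool_pos: [0.4366, 0.2231, 0.2998]
tool_rot: [-180.0, 0.0, 83.2]
force: [-0.9, 0.9, 0.7]
grip_width: 0.0609
grasp_force: 0.0
```

```bash
python3 -c "
from h import *
go([.4385,.222,.196],83.2)
c=env.read_camera('wrist'); cv2.imwrite('pics/w2.png',c['image'])"
```

```text
11.9 [0.4366 0.2231 0.2998] [-1.79980042e+02  4.34716431e-03  8.32280871e+01] F [-0.89429436  0.9023151   0.67412722] w 0.06093691853926474 0.0
rot z total 0.0005 rad: 1 x 0.0005 | shift total [-0.0009  0.002   0.1038]: 3 x [-0.0003  0.0007  0.0346]
```

View pics/w2.png

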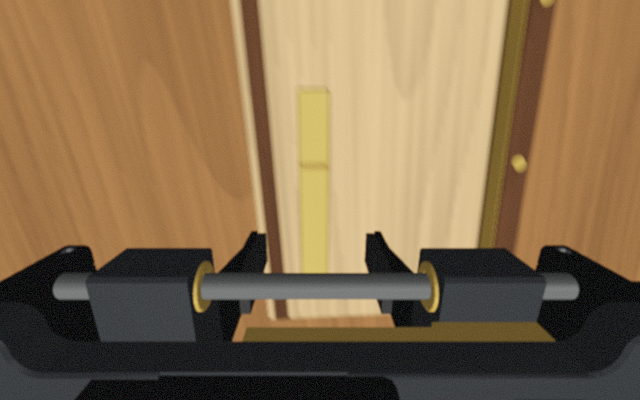

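The slat is centred between the fingers, at (314, 90–270), so I'll grasp it.

send_rows(xyz=[[0,0,0.025],[0,0,0.025],[0,0,0.02],[0,0,0.02],[0,0,0.013],[0,0,0],[0,0,0],[0,0,0],[0,0,0],[0,0,0],[0,0,0],[0,0,0],[0,0,0],[0,0,0],[0,0,-0.02],[0,0,-0.03],[0,0,-0.03],[0,0,-0.02]], rotation=[[0,0,0],[0,0,0],[0,0,0],[0,0,0],[0,0,0],[0,0,0],[0,0,0],[0,0,0],[0,0,0],[0,0,0],[0,0,0],[0,0,0],[0,0,0],[0,0,0],[0,0,0],[0,0,0],[0,0,0],[0,0,0]], jaw=[0.7,0.7,0.7,0.7,0.7,0.7,0,0,0,0,0,0,0,0,0,0,0,0], newtons=20)

```text
time_s: 13.75
tool_pos: [0.4381, 0.2222, 0.2991]
tool_rot: [179.9, -0.1, 83.2]
force: [0.7, 1.0, -1.6]
grip_width: 0.0277
grasp_force: 20.0
```

```bash
python3 -c "
from h import *
go([.5751,-.0091,.27],177.7)"
```

```text
13.75 [0.4381 0.2222 0.2991] [ 1.79910427e+02 -7.80897276e-02  8.32174149e+01] F [ 0.65669014  1.03161411 -1.63668638] w 0.02766900756815277 19.996804296970367
rot z total -1.6490 rad: 12 x -0.1374 | shift total [-0.1462 -0.2256  0.0291]: 7 x [-0.0209 -0.0322  0.0042]
```

send_rows(xyz=[[0,0,0],[0,0,0],[0,0,0],[0,0,0],[0,0,0],[0,0,0],[0,0,0],[0,0,0],[0,0,0],[0,0,0],[0,0,0],[0,0,0],[-0.0183,-0.0282,0.003],[-0.0183,-0.0282,0.003],[-0.0183,-0.0282,0.003],[-0.0183,-0.0282,0.003],[-0.0183,-0.0282,0.003],[-0.0183,-0.0282,0.003],[-0.0183,-0.0282,0.003],[-0.0183,-0.0282,0.003]], rotation=[[0,0,-0.1374],[0,0,-0.1374],[0,0,-0.1374],[0,0,-0.1374],[0,0,-0.1374],[0,0,-0.1374],[0,0,-0.1374],[0,0,-0.1374],[0,0,-0.1374],[0,0,-0.1374],[0,0,-0.1374],[0,0,-0.1374],[0,0,0],[0,0,0],[0,0,0],[0,0,0],[0,0,0],[0,0,0],[0,0,0],[0,0,0]], jaw=[0,0,0,0,0,0,0,0,0,0,0,0,0,0,0,0,0,0,0,0])

```text
time_s: 15.75
tool_pos: [0.5754, -0.0103, 0.2728]
tool_rot: [180.0, -0.0, 177.7]
force: [0.7, -0.2, -0.8]
grip_width: 0.0278
grasp_force: 20.0
```

```bash
python3 -c "
from h import *
go([.5751,-.0091,.2045],177.7)
c=env.read_camera('wrist'); cv2.imwrite('pics/w3.png',c['image'])"
```

```text
15.75 [ 0.5754 -0.0103  0.2728] [ 1.79998958e+02 -1.95409302e-02  1.77705375e+02] F [ 0.73297034 -0.24304674 -0.83745379] w 0.027786538573027736 19.99861389398575
rot z total 0.0001 rad: 1 x 0.0001 | shift total [0.0003 0.0012 0.0683]: 2 x [0.0002 0.0006 0.0341]
```

View pics/w3.png

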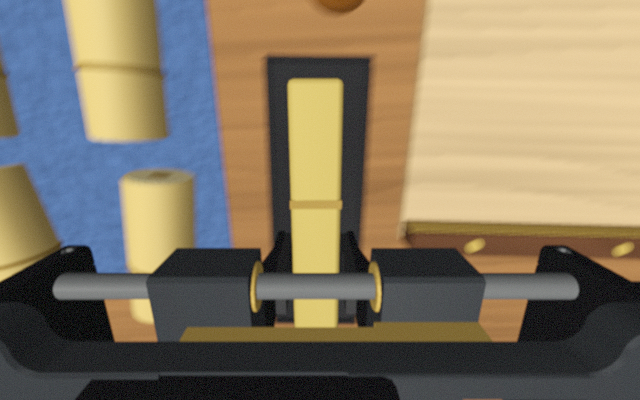

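The held slat lies right over the first one, along the tray. I'll lower and release it stacked.

send_rows(xyz=[[0,0,0.02],[0,0,0.02],[0,0,0.015],[0,0,0.0084],[0,0,0.005],[0,0,0],[0,0,0],[0,0,0],[0,0,0],[0,0,0],[0,0,-0.02],[0,0,-0.03],[0,0,-0.03],[0,0,-0.02],[0,0,0],[0,0,0],[0,0,0]], rotation=[[0,0,0],[0,0,0],[0,0,0],[0,0,0],[0,0,0],[0,0,0],[0,0,0],[0,0,0],[0,0,0],[0,0,0],[0,0,0],[0,0,0],[0,0,0],[0,0,0],[0,0,0],[0,0,0],[0,0,0]], jaw=[0,0,0,0,0,0,0,0.45,0.45,0.45,0.45,0.45,0.45,0.45,0.95,0.95,0.95])

```text
time_s: 17.5
tool_pos: [0.5744, -0.009, 0.3035]
tool_rot: [-180.0, -0.1, 177.7]
force: [-0.6, 0.6, -0.6]
grip_width: 0.0555
grasp_force: 0.0
```

```bash
cat >> h.py <<'E'
def weigh(n=12):
    F=[];W=[];E=[]
    for i in range(n):
        env.read_camera("wrist"); o=env.get_obs(); F.append(o["force"]);W.append(o["wrist_torque"]);E.append(o["effort"])
    F=np.array(F);print("F",F.mean(0).round(3),"sd",F.std(0).round(2),"T",np.mean(W,0).round(3),"effort",np.mean(E,0).round(2),np.std(E,0).round(2),"w",o["grip_width"]); return F.mean(0)
E
python3 -c "
from h import *
weigh(15)
go([.448,-.1405,.275],175.3)"
```

```text
F [ 0.002 -0.009 -0.036] sd [0.48 0.56 0.46] T [ 0.015  0.004 -0.003] effort [ -0.   -38.43   3.81 -28.75   0.05   0.08   0.  ] [0.01 0.16 0.02 0.08 0.   0.   0.  ] w 0.08262429028281966
18.25 [ 0.575  -0.0091  0.3049] [1.79995396e+02 8.45430842e-03 1.77699225e+02] F [ 0.57874437  0.55805581 -0.49341706] w 0.08262429028281966 0.0
rot z total 0.0419 rad: 1 x 0.0419 | shift total [ 0.1158 -0.1413  0.0299]: 5 x [ 0.0232 -0.0283  0.006 ]
```

The baseline force is about 0 with sd 0.5 N, so averaging works. Next is the near-left culm (NL).

send_rows(xyz=[[0,0,0],[0.0232,-0.0283,0.006],[0.0232,-0.0283,0.006],[0.0232,-0.0283,0.006],[0.0232,-0.0283,0.006],[0.0232,-0.0283,0.006],[0,0,0.022],[0,0,0.022],[0,0,0.02],[0,0,0.018],[0,0,0],[0,0,0],[0,0,0],[0,0,0],[0,0,0],[0,0,0],[0,0,0],[0,0,0],[0,0,-0.01],[0,0,-0.025]], rotation=[[0,0,0.0419],[0,0,0],[0,0,0],[0,0,0],[0,0,0],[0,0,0],[0,0,0],[0,0,0],[0,0,0],[0,0,0],[0,0,0],[0,0,0],[0,0,0],[0,0,0],[0,0,0],[0,0,0],[0,0,0],[0,0,0],[0,0,0],[0,0,0]], jaw=[0.95,0.95,0.95,0.95,0.95,0.95,0.95,0.95,0.95,0.95,0.95,0,0,0,0,0,0,0,0,0], newtons=35)

```text
time_s: 20.25
tool_pos: [0.4459, -0.1404, 0.2262]
tool_rot: [-179.9, -0.4, 175.3]
force: [0.0, 0.4, -4.4]
grip_width: 0.0518
grasp_force: 35.0
```

send_rows(xyz=[[0,0,-0.025],[0,0,-0.02],[0,0,0],[0,0,0],[0,0,0],[0,0,0]], rotation=[[0,0,0],[0,0,0],[0,0,0],[0,0,0],[0,0,0],[0,0,0]], jaw=[0,0,0,0,0,0])

```text
time_s: 20.85
tool_pos: [0.4471, -0.1405, 0.2715]
tool_rot: [-180.0, -0.2, 175.3]
force: [-0.5, -0.3, -4.2]
grip_width: 0.052
grasp_force: 35.0
```

```bash
python3 -c "
from h import *
print(weigh(14)[2]/9.81)
pose()"
```

```text
F [-0.145  0.056 -4.151] sd [0.56 0.38 0.47] T [ 0.005 -0.006  0.003] effort [  0.   -25.76   0.78 -29.29   0.06   0.08   0.  ] [0.   0.05 0.01 0.04 0.   0.01 0.  ] w 0.0517159359847203
-0.42310751499261345
21.55 [ 0.4478 -0.1406  0.2729] [1.79995735e+02 9.26560505e-03 1.75299338e+02] F [ 0.17773659 -0.16878299 -4.27513005] w 0.0517159359847203 34.96339709032327
```

NL is about 423 g, so it's green and goes back. I'll write a blob detector to re-check where the other culms lie before each pick.

```bash
cat >> h.py <<'E'
def culms(name="top",box=(-.45,-.09,.35,.70)):
    c=env.read_camera(name); im=c["image"]; h=cv2.cvtColor(im,cv2.COLOR_BGR2HSV)
    m=cv2.inRange(h,(15,90,110),(32,255,255))
    y0,y1,x0,x1=box
    P=np.array([[x0,y0,.03],[x1,y0,.03],[x1,y1,.03],[x0,y1,.03]])@c["R"].T+c["t"]
    q=P[:,:2]/P[:,2:]*c["fx"]+[c["cx"],c["cy"]]
    k=np.zeros_like(m); cv2.fillConvexPoly(k,q.astype(int),255); m&=k
    m=cv2.morphologyEx(m,cv2.MORPH_CLOSE,np.ones((3,3)))
    for ct in cv2.findContours(m,cv2.RETR_EXTERNAL,cv2.CHAIN_APPROX_NONE)[0]:
        if cv2.contourArea(ct)<150: continue
        w=ray(c,ct[:,0],.029)[:,:2]; (cx,cy),(a,b),th=cv2.minAreaRect((w*1000).astype(np.float32))
        if a<b: a,b,th=b,a,th+90
        print("culm at (%.4f,%.4f) %.0fx%.0f ang %.1f"%(cx/1000,cy/1000,a,b,(th+90)%180-90))
E
python3 -c "
from h import *
culms()"
```

```text
culm at (0.4416,-0.3827) 123x45 ang -2.8
culm at (0.6012,-0.2662) 105x47 ang 5.8
culm at (0.5969,-0.3715) 129x47 ang 5.9
culm at (0.6020,-0.1421) 129x48 ang -8.9
```

```bash
python3 -c "
from h import *
culms('scene')"
```

```text
culm at (0.5839,-0.3736) 130x45 ang 6.7
culm at (0.5772,-0.2687) 133x47 ang 6.3
culm at (0.5886,-0.1409) 131x47 ang -8.7
culm at (0.4256,-0.3830) 139x45 ang -1.0
culm at (0.4274,-0.2646) 138x48 ang -7.2
culm at (0.4056,-0.1351) 84x53 ang -5.7
```

send_rows(xyz=[[0,0,0.03],[0,0,0.025],[0,0,0.015],[0,0,0.0097],[0,0,0],[0,0,0],[0,0,0],[0,0,0],[0,0,0],[0,0,-0.03],[0,0,-0.03],[0,0,-0.02],[0,0,0]], rotation=[[0,0,0],[0,0,0],[0,0,0],[0,0,0],[0,0,0],[0,0,0],[0,0,0],[0,0,0],[0,0,0],[0,0,0],[0,0,0],[0,0,0],[0,0,0]], jaw=[0,0,0,0,0,0.95,0.95,0.95,0.95,0.95,0.95,0.95,0.95])

```text
time_s: 22.95
tool_pos: [0.4491, -0.1411, 0.2762]
tool_rot: [180.0, 0.4, 175.3]
force: [-0.1, -0.2, -0.7]
grip_width: 0.0826
grasp_force: 0.0
```

All the culms are still where I first measured them, allowing for the fixed bias of this view. On to NM.

send_rows(xyz=[[-0.001,-0.0303,0],[-0.001,-0.0303,0],[-0.001,-0.0303,0],[-0.001,-0.0303,0],[0,0,0.025],[0,0,0.025],[0,0,0.018],[0,0,0.0122],[0,0,0],[0,0,0],[0,0,0],[0,0,0],[0,0,0],[0,0,0],[0,0,0],[0,0,-0.01],[0,0,-0.025],[0,0,-0.025],[0,0,-0.02],[0,0,0]], rotation=[[0,0,0.0096],[0,0,0],[0,0,0],[0,0,0],[0,0,0],[0,0,0],[0,0,0],[0,0,0],[0,0,0],[0,0,0],[0,0,0],[0,0,0],[0,0,0],[0,0,0],[0,0,0],[0,0,0],[0,0,0],[0,0,0],[0,0,0],[0,0,0]], jaw=[0.95,0.95,0.95,0.95,0.95,0.95,0.95,0.95,0.95,0,0,0,0,0,0,0,0,0,0,0], newtons=35)

```text
time_s: 24.95
tool_pos: [0.4417, -0.2628, 0.2758]
tool_rot: [-179.9, 0.3, 174.7]
force: [1.2, -0.2, -1.7]
grip_width: 0.0514
grasp_force: 35.0
```

send_rows(xyz=[[0,0,0],[0,0,0],[0,0,0]], rotation=[[0,0,0],[0,0,0],[0,0,0]], jaw=[0,0,0])

```text
time_s: 25.25
tool_pos: [0.4404, -0.2614, 0.2717]
tool_rot: [180.0, -0.1, 174.7]
force: [-0.3, 0.3, -1.7]
grip_width: 0.0519
grasp_force: 35.0
```

```bash
python3 -c "
from h import *
print(weigh(14)[2]/9.81)
go([.5394,.1,.285],176.15)"
```

```text
F [ 0.012 -0.342 -1.913] sd [0.52 0.56 0.59] T [ 0.018  0.004 -0.009] effort [  0.   -28.69   3.41 -28.23   0.07   0.06   0.  ] [0.   0.06 0.01 0.03 0.   0.   0.  ] w 0.051713737342662214
-0.19499886862555257
25.95 [ 0.4409 -0.2617  0.273 ] [1.79995298e+02 1.01687405e-02 1.74745943e+02] F [ 0.42740798 -0.57011306 -1.87013104] w 0.051713737342662214 34.99638943467289
rot z total -0.0245 rad: 1 x -0.0245 | shift total [-0.074   0.3675 -0.012 ]: 10 x [-0.0074  0.0368 -0.0012]
```

NM is about 195 g, so it's seasoned. I'll carry it to board slot +140 mm, stopping about 25 mm short of home.

send_rows(xyz=[[0,0,-0.012],[-0.0022,0.036,0],[-0.0022,0.036,0],[-0.0022,0.036,0],[-0.0022,0.036,0],[-0.0022,0.036,0],[-0.0022,0.036,0],[-0.0022,0.036,0],[-0.0022,0.036,0],[-0.0022,0.036,0],[-0.0022,0.036,0],[-0.0022,0.036,0],[-0.0022,0.036,0],[-0.0022,0.036,0],[-0.0022,0.036,0],[-0.0022,0.036,0],[-0.0022,0.036,0],[-0.0022,0.036,0],[-0.0022,0.036,0],[0,0,0]], rotation=[[0,0,-0.0245],[0,0,0],[0,0,0],[0,0,0],[0,0,0],[0,0,0],[0,0,0],[0,0,0],[0,0,0],[0,0,0],[0,0,0],[0,0,0],[0,0,0],[0,0,0],[0,0,0],[0,0,0],[0,0,0],[0,0,0],[0,0,0],[0,0,0]], jaw=[0,0,0,0,0,0,0,0,0,0,0,0,0,0,0,0,0,0,0,0])

```text
time_s: 27.95
tool_pos: [0.5222, 0.3888, 0.2856]
tool_rot: [179.8, 0.0, 176.6]
force: [-0.3, 0.0, -1.4]
grip_width: 0.0517
grasp_force: 35.0
```

```bash
python3 -c "
from h import *
culms()
culms(box=(.05,.43,.38,.64))
go([.5239,.3824,.2025],176.15)"
```

```text
culm at (0.4417,-0.3827) 122x45 ang -2.8
culm at (0.4474,-0.1436) 123x48 ang -5.2
culm at (0.5911,-0.2676) 125x48 ang 5.6
culm at (0.5969,-0.3714) 129x47 ang 6.0
culm at (0.6022,-0.1419) 129x49 ang -8.9
culm at (0.3860,0.2834) 266x9 ang 86.3
culm at (0.5109,0.2510) 361x217 ang 86.3
28.05 [0.5236 0.3833 0.2853] [-1.79976812e+02  2.36392509e-02  1.76322460e+02] F [-0.38434773 -1.07959065 -0.97475501] w 0.05185722293644332 34.99615813605487
rot z total 0.0030 rad: 1 x 0.0030 | shift total [-0.0004 -0.0009  0.0828]: 3 x [-0.0001 -0.0003  0.0276]
```

send_rows(xyz=[[0,0,0.03],[0,0,0.025],[0,0,0.015],[0,0,0.008],[0,0,0.0045],[0,0,0],[0,0,0],[-0.005,0,0],[-0.005,0,0],[-0.005,0,0],[-0.003,0,0],[-0.002,0,0],[0,0,0]], rotation=[[0,0,0],[0,0,0],[0,0,0],[0,0,0],[0,0,0],[0,0,0],[0,0,0],[0,0,0],[0,0,0],[0,0,0],[0,0,0],[0,0,0],[0,0,0]], jaw=[0,0,0,0,0,0,0,0,0,0,0,0,0])

```text
time_s: 29.35
tool_pos: [0.5443, 0.3807, 0.2025]
tool_rot: [180.0, 0.0, 176.1]
force: [0.3, 0.6, -1.3]
grip_width: 0.0516
grasp_force: 35.0
```

send_rows(xyz=[[-0.001,0,0],[-0.001,0,0],[-0.001,0,0],[-0.001,0,0]], rotation=[[0,0,0],[0,0,0],[0,0,0],[0,0,0]], jaw=[0,0,0,0])

```text
time_s: 29.75
tool_pos: [0.5478, 0.3807, 0.2025]
tool_rot: [180.0, -0.0, 176.2]
force: [0.4, 0.9, -0.6]
grip_width: 0.052
grasp_force: 35.0
```

send_rows(xyz=[[-0.001,0,0],[-0.001,0,0],[-0.001,0,0]], rotation=[[0,0,0],[0,0,0],[0,0,0]], jaw=[0,0,0])

```text
time_s: 30.05
tool_pos: [0.5503, 0.3805, 0.2025]
tool_rot: [-180.0, -0.1, 176.2]
force: [-4.1, -0.7, 2.8]
grip_width: 0.0517
grasp_force: 35.0
```

send_rows(xyz=[[-0.001,0,0],[-0.001,0,0],[0,0,0]], rotation=[[0,0,0],[0,0,0],[0,0,0]], jaw=[0,0,0])

```text
time_s: 30.35
tool_pos: [0.5509, 0.3806, 0.2025]
tool_rot: [-179.9, -0.3, 176.2]
force: [-9.2, -1.8, 5.7]
grip_width: 0.0518
grasp_force: 35.0
```

It made contact at about −9 N and is home. Release and rise.

send_rows(xyz=[[0,0,0],[0,0,0],[0,0,0],[0,0,0],[0,0,-0.02],[0,0,-0.03],[0,0,-0.03],[0,0,-0.01],[0,0,0]], rotation=[[0,0,0],[0,0,0],[0,0,0],[0,0,0],[0,0,0],[0,0,0],[0,0,0],[0,0,0],[0,0,0]], jaw=[0.68,0.68,0.68,0.68,0.68,0.68,0.68,0.95,0.95])

```text
time_s: 31.25
tool_pos: [0.5536, 0.3804, 0.2945]
tool_rot: [179.8, 0.2, 176.1]
force: [0.5, 0.4, 1.3]
grip_width: 0.0686
grasp_force: 0.0
```

```bash
python3 -c "
from h import *
go([.5985,-.141,.28],171.6)
c=env.read_camera('scene'); cv2.imwrite('pics/s1.png',c['image'])"
```

```text
31.25 [0.5536 0.3804 0.2945] [1.79845427e+02 1.77744134e-01 1.76140213e+02] F [0.51103852 0.40572742 1.33215735] w 0.06862232218838525 0.0
rot z total 0.0792 rad: 1 x 0.0792 | shift total [-0.1206 -0.5093  0.0145]: 14 x [-0.0086 -0.0364  0.001 ]
```

View pics/s1.png

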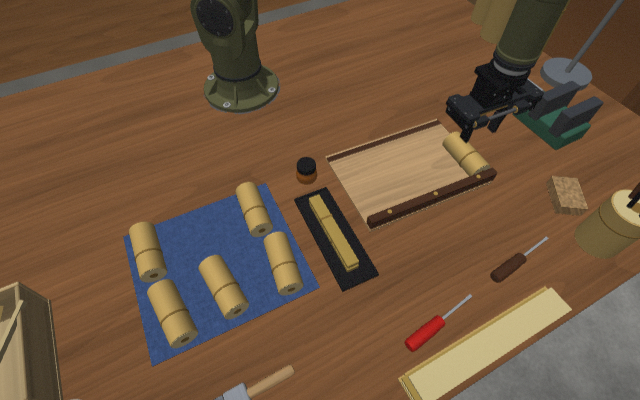

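Both slats are stacked in the tray at (335,230), the jar is standing at (306,168), and the first culm is against the bar at (466,155). Next is FL.

send_rows(xyz=[[0,0,0],[-0.0086,-0.0364,0],[-0.0086,-0.0364,0],[-0.0086,-0.0364,0],[-0.0086,-0.0364,0],[-0.0086,-0.0364,0],[-0.0086,-0.0364,0],[-0.0086,-0.0364,0],[-0.0086,-0.0364,0],[-0.0086,-0.0364,0],[-0.0086,-0.0364,0],[-0.0086,-0.0364,0],[-0.0086,-0.0364,0],[-0.0086,-0.0364,0],[-0.0086,-0.0364,0],[0,0,0],[0,0,0.025],[0,0,0.025],[0,0,0]], rotation=[[0,0,0.0792],[0,0,0],[0,0,0],[0,0,0],[0,0,0],[0,0,0],[0,0,0],[0,0,0],[0,0,0],[0,0,0],[0,0,0],[0,0,0],[0,0,0],[0,0,0],[0,0,0],[0,0,0],[0,0,0],[0,0,0],[0,0,0]], jaw=[0.95,0.95,0.95,0.95,0.95,0.95,0.95,0.95,0.95,0.95,0.95,0.95,0.95,0.95,0.95,0.95,0.95,0.95,0.95])

```text
time_s: 33.2
tool_pos: [0.5954, -0.1401, 0.2372]
tool_rot: [-180.0, -0.6, 171.6]
force: [-0.3, 0.7, -0.6]
grip_width: 0.083
grasp_force: 0.0
```

```bash
python3 -c "
from h import *
culms(); culms('scene')
go([.5985,-.141,.193],171.6)"
```

```text
culm at (0.4417,-0.3827) 122x45 ang -2.8
culm at (0.5969,-0.3712) 129x47 ang 5.9
culm at (0.6001,-0.2659) 144x48 ang 6.1
culm at (0.5839,-0.3735) 130x45 ang 6.7
culm at (0.5788,-0.2685) 130x47 ang 6.3
culm at (0.6117,-0.1445) 83x47 ang -8.7
culm at (0.4268,-0.3816) 137x48 ang -1.0
33.3 [ 0.5972 -0.1409  0.2412] [-1.79988139e+02 -1.64663593e-01  1.71637450e+02] F [-0.00603286 -0.88933062  0.10749589] w 0.08257727924668314 0.0
rot z total 0.0007 rad: 1 x 0.0007 | shift total [-0.0013  0.0001  0.0482]: 2 x [-0.0007  0.0001  0.0241]
```

send_rows(xyz=[[0,0,0.02],[0,0,0.018],[0,0,0.0115],[0,0,0],[0,0,0],[0,0,0],[0,0,0],[0,0,0],[0,0,0],[0,0,0],[0,0,0],[0,0,-0.01],[0,0,-0.025],[0,0,-0.025],[0,0,-0.02],[0,0,0],[0,0,0],[0,0,0],[0,0,0]], rotation=[[0,0,0],[0,0,0],[0,0,0],[0,0,0],[0,0,0],[0,0,0],[0,0,0],[0,0,0],[0,0,0],[0,0,0],[0,0,0],[0,0,0],[0,0,0],[0,0,0],[0,0,0],[0,0,0],[0,0,0],[0,0,0],[0,0,0]], jaw=[0.95,0.95,0.95,0.95,0,0,0,0,0,0,0,0,0,0,0,0,0,0,0], newtons=35)

```text
time_s: 35.2
tool_pos: [0.5971, -0.1413, 0.2714]
tool_rot: [-180.0, -0.2, 171.6]
force: [-0.6, 0.5, -2.9]
grip_width: 0.052
grasp_force: 35.0
```

```bash
python3 -c "
from h import *
print(weigh(14)[2]/9.81)
go([.5192,.3105,.285],176.15)"
```

```text
F [ 0.149  0.023 -1.949] sd [0.53 0.31 0.45] T [ 0.015 -0.008 -0.007] effort [  0.   -44.96   5.96 -28.79   0.06   0.08   0.  ] [0.   0.06 0.01 0.04 0.   0.01 0.  ] w 0.05180879569908782
-0.19871457983889693
35.9 [ 0.5977 -0.1415  0.273 ] [1.79994225e+02 7.97191145e-03 1.71618662e+02] F [-1.10198033 -0.36419893 -1.65418019] w 0.05180879569908782 34.997654277831316
rot z total -0.0791 rad: 1 x -0.0791 | shift total [ 0.1086  0.4457 -0.012 ]: 12 x [ 0.0091  0.0371 -0.001 ]
```

FL is about 199 g, seasoned, so it goes to slot +68 mm.

send_rows(xyz=[[0,0,-0.012],[0.0091,0.0371,0],[0.0091,0.0371,0],[0.0091,0.0371,0],[0.0091,0.0371,0],[0.0091,0.0371,0],[0.0091,0.0371,0],[0.0091,0.0371,0],[0.0091,0.0371,0],[0.0091,0.0371,0],[0.0091,0.0371,0],[0.0091,0.0371,0],[0.0089,0.0371,0],[0,0,0],[0,0,0],[0,0,0.03],[0,0,0.025],[0,0,0.015],[0,0,0.008],[0,0,0.0045]], rotation=[[0,0,-0.0791],[0,0,0],[0,0,0],[0,0,0],[0,0,0],[0,0,0],[0,0,0],[0,0,0],[0,0,0],[0,0,0],[0,0,0],[0,0,0],[0,0,0],[0,0,0],[0,0,0],[0,0,0],[0,0,0],[0,0,0],[0,0,0],[0,0,0]], jaw=[0,0,0,0,0,0,0,0,0,0,0,0,0,0,0,0,0,0,0,0])

```text
time_s: 37.9
tool_pos: [0.5192, 0.3092, 0.2024]
tool_rot: [-180.0, -0.0, 176.1]
force: [-9.0, -9.0, 28.2]
grip_width: 0.0521
grasp_force: 35.0
```

send_rows(xyz=[[0,0,0],[0,0,0],[-0.005,0,0],[-0.005,0,0],[-0.005,0,0],[-0.004,0,0],[-0.003,0,0],[-0.001,0,0],[-0.001,0,0],[0,0,0]], rotation=[[0,0,0],[0,0,0],[0,0,0],[0,0,0],[0,0,0],[0,0,0],[0,0,0],[0,0,0],[0,0,0],[0,0,0]], jaw=[0,0,0,0,0,0,0,0,0,0])

```text
time_s: 38.9
tool_pos: [0.5428, 0.3085, 0.2025]
tool_rot: [180.0, 0.0, 176.2]
force: [0.8, 1.0, -1.2]
grip_width: 0.0513
grasp_force: 35.0
```

send_rows(xyz=[[-0.001,0,0],[-0.001,0,0],[-0.001,0,0]], rotation=[[0,0,0],[0,0,0],[0,0,0]], jaw=[0,0,0])

```text
time_s: 39.2
tool_pos: [0.5458, 0.3083, 0.2025]
tool_rot: [180.0, 0.0, 176.2]
force: [-0.4, 0.5, -1.3]
grip_width: 0.0516
grasp_force: 35.0
```

send_rows(xyz=[[-0.001,0,0],[-0.001,0,0],[0,0,0]], rotation=[[0,0,0],[0,0,0],[0,0,0]], jaw=[0,0,0])

```text
time_s: 39.5
tool_pos: [0.5465, 0.3084, 0.2025]
tool_rot: [-180.0, -0.2, 176.2]
force: [-6.1, -0.8, 4.5]
grip_width: 0.0518
grasp_force: 35.0
```

```bash
python3 -c "
from h import *
c=env.read_camera('scene'); a=c['image']; cv2.imwrite('pics/s2.png',cv2.resize(a[90:260,290:530],None,fx=3.3,fy=3.3,interpolation=cv2.INTER_CUBIC));pose()"
```

```text
39.55 [0.5465 0.3084 0.2025] [-179.96153818   -0.2108001   176.17600755] F [-5.49994142 -1.68952947  3.45575386] w 0.05180106700777713 34.99834589660168
```

View pics/s2.png

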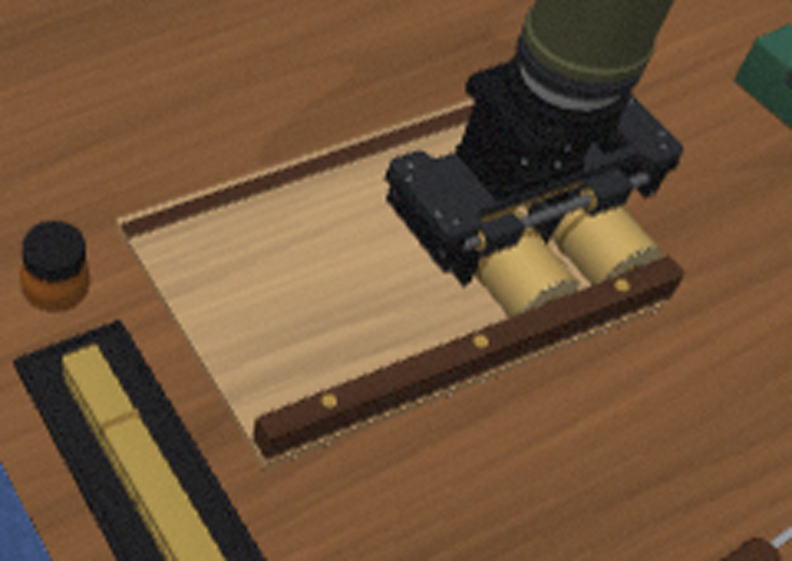

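The second culm is at the stop, but its neighbour looks close. There was a brief 28 N spike while lowering, so I'll release gently, rise and check both.

send_rows(xyz=[[0,0,0],[0,0,0],[0,0,0],[0,0,-0.02],[0,0,-0.03],[0,0,-0.03],[0,0,-0.01],[0,-0.02,0],[0,-0.03,0],[0,-0.03,0],[0,-0.03,0],[0,-0.03,0],[0,-0.03,0],[0,-0.03,0],[0,-0.03,0],[0,-0.03,0]], rotation=[[0,0,0],[0,0,0],[0,0,0],[0,0,0],[0,0,0],[0,0,0],[0,0,0],[0,0,0],[0,0,0],[0,0,0],[0,0,0],[0,0,0],[0,0,0],[0,0,0],[0,0,0],[0,0,0]], jaw=[0.64,0.64,0.64,0.64,0.64,0.64,0.7,0.95,0.95,0.95,0.95,0.95,0.95,0.95,0.95,0.95])

```text
time_s: 41.15
tool_pos: [0.5288, 0.0457, 0.2905]
tool_rot: [-179.9, -0.2, 176.1]
force: [0.1, -0.1, 0.5]
grip_width: 0.0828
grasp_force: 0.0
```

```bash
python3 -c "
from h import *
pose(); culms('scene')
c=env.read_camera('top'); a=c['image']; cv2.imwrite('pics/t3.png',cv2.resize(a[150:270,140:340],None,fx=4,fy=4,interpolation=cv2.INTER_CUBIC))"
```

```text
41.15 [0.5288 0.0457 0.2905] [-1.79925801e+02 -1.68003902e-01  1.76069722e+02] F [ 0.14632321 -0.10252178  0.51726526] w 0.08282692723833525 0.0
culm at (0.5840,-0.3736) 130x45 ang 6.1
culm at (0.5802,-0.2683) 132x47 ang 6.3
culm at (0.4278,-0.3841) 137x48 ang -4.0
culm at (0.4276,-0.1436) 149x49 ang -6.1
```

View pics/t3.png

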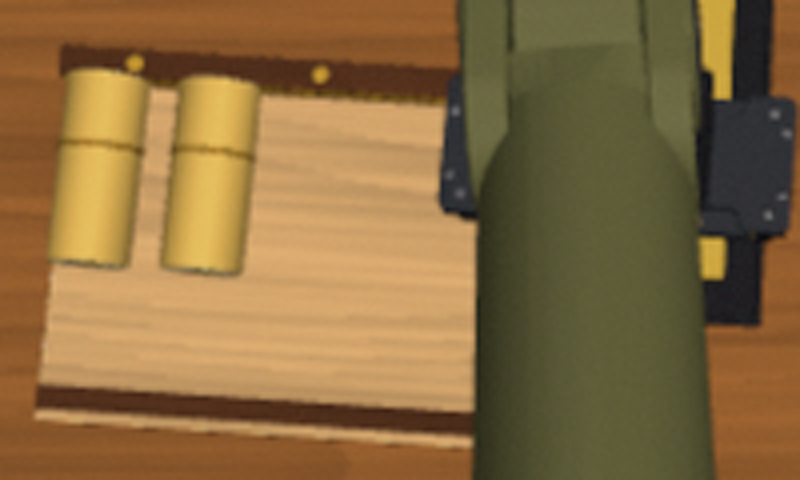

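Both culms lie parallel with their ends at the bar, at crop pixels (99,167) and (211,177). I'll check the numbers in the board frame.

```bash
cat >> h.py <<'E'
def inboard(w):
    t=np.radians(-3.85); R=np.array([[np.cos(t),np.sin(t)],[-np.sin(t),np.cos(t)]])
    return (R@(np.asarray(w)[:,:2]-[.4995,.2437]).T).T
def onboard():
    c=env.read_camera("top"); h=cv2.cvtColor(c["image"],cv2.COLOR_BGR2HSV); return c,h
E
python3 -c "
from h import *
c=env.read_camera('top')
for q in ([[67,76],[149,80],[130,265],[50,260]],[[181,82],[259,90],[241,271],[163,266]]):
    w=ray(c,crop(q,140,150,4),.038); quad(w,'c'); print(inboard(w).round(4).tolist())
culms(); go([.5895,-.265,.28],185.8)"
```

```text
c mid [0.5496 0.3788] far-axis len 0.1195 ang -2.90  left-axis len 0.0522 ang 86.61
[[0.1003, 0.1657], [0.101, 0.1125], [-0.0188, 0.1116], [-0.0189, 0.1627]]
c mid [0.5448 0.3068] far-axis len 0.1181 ang -3.48  left-axis len 0.0503 ang 85.00
[[0.101, 0.0918], [0.099, 0.041], [-0.0181, 0.0408], [-0.0181, 0.0905]]
culm at (0.4417,-0.3827) 122x45 ang -2.8
culm at (0.4473,-0.1435) 123x48 ang -5.2
culm at (0.5911,-0.2677) 125x48 ang 5.4
culm at (0.5969,-0.3714) 129x47 ang 5.9
41.35 [0.5293 0.0468 0.291 ] [-1.79967989e+02 -1.32710209e-01  1.75970431e+02] F [-0.48655073  0.4597249   0.46279438] w 0.08296121179091824 0.0
rot z total -0.1716 rad: 2 x -0.0858 | shift total [-0.0284 -0.3163  0.011 ]: 8 x [-0.0035 -0.0395  0.0014]
```

Both are home within 1 mm and square within about 1°. Next is FM.

send_rows(xyz=[[0,0,0],[0,0,0],[-0.0035,-0.0395,0.0014],[-0.0035,-0.0395,0.0014],[-0.0035,-0.0395,0.0014],[-0.0035,-0.0395,0.0014],[-0.0035,-0.0395,0.0014],[-0.0035,-0.0395,0.0014],[-0.0035,-0.0395,0.0014],[-0.0035,-0.0395,0.0014],[0,0,0],[0,0,0],[0,0,0.03],[0,0,0.03],[0,0,0.018],[0,0,0.0103],[0,0,0]], rotation=[[0,0,-0.0858],[0,0,-0.0858],[0,0,0],[0,0,0],[0,0,0],[0,0,0],[0,0,0],[0,0,0],[0,0,0],[0,0,0],[0,0,0],[0,0,0],[0,0,0],[0,0,0],[0,0,0],[0,0,0],[0,0,0]], jaw=[0.9,0.9,0.9,0.9,0.9,0.9,0.9,0.9,0.9,0.9,0.9,0.9,0.9,0.9,0.9,0.9,0.9])

```text
time_s: 43.05
tool_pos: [0.5909, -0.2604, 0.1912]
tool_rot: [179.9, -0.1, -173.9]
force: [0.2, 0.2, 0.4]
grip_width: 0.0783
grasp_force: 0.0
```

send_rows(xyz=[[0,0,0],[0,0,0],[0,0,0],[0,0,0],[0,0,0],[0,0,0],[0,0,0],[0,0,-0.01],[0,0,-0.025],[0,0,-0.025],[0,0,-0.02],[0,0,0],[0,0,0],[0,0,0],[0,0,0]], rotation=[[0,0,0],[0,0,0],[0,0,0],[0,0,0],[0,0,0],[0,0,0],[0,0,0],[0,0,0],[0,0,0],[0,0,0],[0,0,0],[0,0,0],[0,0,0],[0,0,0],[0,0,0]], jaw=[0,0,0,0,0,0,0,0,0,0,0,0,0,0,0], newtons=35)

```text
time_s: 44.55
tool_pos: [0.5905, -0.2623, 0.2712]
tool_rot: [179.9, -0.1, -174.0]
force: [0.3, 0.2, -1.9]
grip_width: 0.0514
grasp_force: 35.0
```

```bash
python3 -c "
from h import *
print(weigh(14)[2]/9.81)
go([.5144,.2388,.285],176.15); culms('scene')"
```

```text
F [ 0.094 -0.02  -2.104] sd [0.56 0.51 0.73] T [ 0.02   0.014 -0.003] effort [-1.000e-02 -4.875e+01  7.670e+00 -2.902e+01  9.000e-02  5.000e-02
  0.000e+00] [0.01 0.06 0.01 0.04 0.   0.01 0.  ] w 0.05145062047015903
-0.2145240270430358
45.25 [ 0.591  -0.2627  0.273 ] [ 1.79999267e+02  9.93001576e-03 -1.74022876e+02] F [ 1.00868589 -0.03176384 -3.70058285] w 0.05145062047015903 34.982684534043074
rot z total 0.1715 rad: 2 x 0.0858 | shift total [ 0.1101  0.4952 -0.012 ]: 13 x [ 0.0085  0.0381 -0.0009]
culm at (0.5869,-0.3727) 124x46 ang 6.7
culm at (0.5771,-0.2678) 64x53 ang 6.4
culm at (0.4274,-0.3817) 136x47 ang -1.3
culm at (0.4285,-0.1431) 142x52 ang -6.9
```

FM is about 214 g, seasoned, so it goes to slot −4 mm.

send_rows(xyz=[[0,0,-0.012],[0,0,0],[0.0085,0.0381,0],[0.0085,0.0381,0],[0.0085,0.0381,0],[0.0085,0.0381,0],[0.0085,0.0381,0],[0.0085,0.0381,0],[0.0085,0.0381,0],[0.0085,0.0381,0],[0.0085,0.0381,0],[0.0085,0.0381,0],[0.0085,0.0381,0],[0.0085,0.0381,0],[0.0083,0.0379,0],[0,0,0],[0,0,0],[0,0,0.03],[0,0,0.025],[0,0,0.015]], rotation=[[0,0,0.0858],[0,0,0.0858],[0,0,0],[0,0,0],[0,0,0],[0,0,0],[0,0,0],[0,0,0],[0,0,0],[0,0,0],[0,0,0],[0,0,0],[0,0,0],[0,0,0],[0,0,0],[0,0,0],[0,0,0],[0,0,0],[0,0,0],[0,0,0]], jaw=[0,0,0,0,0,0,0,0,0,0,0,0,0,0,0,0,0,0,0,0])

```text
time_s: 47.3
tool_pos: [0.5141, 0.2365, 0.2132]
tool_rot: [-179.9, -0.1, 176.0]
force: [-0.7, 0.4, -2.1]
grip_width: 0.0515
grasp_force: 35.0
```

send_rows(xyz=[[0,0,0.008],[0,0,0.0045],[0,0,0],[0,0,0],[-0.005,0,0],[-0.005,0,0],[-0.005,0,0],[-0.004,0,0],[-0.003,0,0],[-0.001,0,0],[-0.001,0,0],[0,0,0]], rotation=[[0,0,0],[0,0,0],[0,0,0],[0,0,0],[0,0,0],[0,0,0],[0,0,0],[0,0,0],[0,0,0],[0,0,0],[0,0,0],[0,0,0]], jaw=[0,0,0,0,0,0,0,0,0,0,0,0])

```text
time_s: 48.5
tool_pos: [0.5382, 0.2372, 0.2027]
tool_rot: [180.0, -0.0, 176.2]
force: [-1.7, 0.5, 2.5]
grip_width: 0.0518
grasp_force: 35.0
```

send_rows(xyz=[[-0.001,0,0],[-0.001,0,0],[-0.001,0,0]], rotation=[[0,0,0],[0,0,0],[0,0,0]], jaw=[0,0,0])

```text
time_s: 48.8
tool_pos: [0.5411, 0.2371, 0.2027]
tool_rot: [180.0, -0.0, 176.2]
force: [-3.3, 0.1, 4.4]
grip_width: 0.0518
grasp_force: 35.0
```

send_rows(xyz=[[-0.001,0,0],[-0.001,0,0],[0,0,0]], rotation=[[0,0,0],[0,0,0],[0,0,0]], jaw=[0,0,0])

```text
time_s: 49.1
tool_pos: [0.5433, 0.2369, 0.2027]
tool_rot: [180.0, 0.0, 176.1]
force: [-3.8, -0.6, 4.9]
grip_width: 0.0517
grasp_force: 35.0
```

send_rows(xyz=[[-0.001,0,0],[0,0,0]], rotation=[[0,0,0],[0,0,0]], jaw=[0,0])

```text
time_s: 49.3
tool_pos: [0.5438, 0.2369, 0.2027]
tool_rot: [180.0, -0.1, 176.2]
force: [-6.8, -0.4, 7.5]
grip_width: 0.0516
grasp_force: 35.0
```

send_rows(xyz=[[-0.001,0,0],[-0.001,0,0],[0,0,0]], rotation=[[0,0,0],[0,0,0],[0,0,0]], jaw=[0,0,0])

```text
time_s: 49.6
tool_pos: [0.5445, 0.237, 0.2027]
tool_rot: [-180.0, -0.3, 176.2]
force: [-11.6, -1.7, 11.7]
grip_width: 0.052
grasp_force: 35.0
```

```bash
python3 -c "
from h import *
culms(); go([.5915,-.369,.28],186.2)"
```

```text
culm at (0.4417,-0.3814) 122x48 ang -2.7
culm at (0.4473,-0.1433) 123x49 ang -5.7
culm at (0.5968,-0.3710) 129x48 ang 5.9
49.65 [0.5445 0.237  0.2027] [-179.97687492   -0.31686249  176.16887346] F [-11.95671139  -0.46937508  11.17506741] w 0.05174109128263193 34.97634689323604
rot z total -0.1751 rad: 2 x -0.0875 | shift total [ 0.0187 -0.6075 -0.0773]: 16 x [ 0.0012 -0.038  -0.0048]
```

Contact is firm. I'll release, rise, and go to FR.

send_rows(xyz=[[0,0,0],[0,0,0],[0,0,0],[0,0,-0.02],[0,0,-0.03],[0,0,-0.03],[0,0,-0.01],[0,0,0],[0,0,0],[0.0013,-0.038,0],[0.0013,-0.038,0],[0.0013,-0.038,0],[0.0013,-0.038,0],[0.0013,-0.038,0],[0.0013,-0.038,0],[0.0013,-0.038,0],[0.0013,-0.038,0],[0.0013,-0.038,0],[0.0013,-0.038,0],[0,0,0]], rotation=[[0,0,0],[0,0,0],[0,0,0],[0,0,0],[0,0,0],[0,0,0],[0,0,0],[0,0,-0.0875],[0,0,-0.0875],[0,0,0],[0,0,0],[0,0,0],[0,0,0],[0,0,0],[0,0,0],[0,0,0],[0,0,0],[0,0,0],[0,0,0],[0,0,0]], jaw=[0.64,0.64,0.64,0.64,0.64,0.64,0.7,0.95,0.95,0.95,0.95,0.95,0.95,0.95,0.95,0.95,0.95,0.95,0.95,0.95])

```text
time_s: 51.65
tool_pos: [0.573, -0.1499, 0.292]
tool_rot: [-179.7, -0.0, -174.4]
force: [-0.7, -0.7, -0.1]
grip_width: 0.0824
grasp_force: 0.0
```

send_rows(xyz=[[0,0,0],[0,0,0]], rotation=[[0,0,0],[0,0,0]], jaw=[0.95,0.95])

```text
time_s: 51.85
tool_pos: [0.5742, -0.1414, 0.2917]
tool_rot: [179.9, -0.0, -173.7]
force: [-0.6, 1.0, 0.3]
grip_width: 0.0828
grasp_force: 0.0
```

```bash
python3 -c "
from h import *
c=env.read_camera('top');h=cv2.cvtColor(c['image'],cv2.COLOR_BGR2HSV)
culms(); go([.5915,-.3685,.28],186.2)
cv2.imwrite('pics/t4.png',cv2.resize(c['image'][150:270,140:340],None,fx=4,fy=4,interpolation=cv2.INTER_CUBIC))"
```

```text
culm at (0.4417,-0.3827) 122x45 ang -2.8
culm at (0.5969,-0.3714) 129x47 ang 5.9
51.95 [ 0.5744 -0.1409  0.292 ] [ 1.79955068e+02 -1.62357364e-02 -1.73677074e+02] F [0.09653504 0.01434839 0.24600873] w 0.08263282901440161 0.0
rot z total 0.0021 rad: 1 x 0.0021 | shift total [ 0.0075 -0.2281  0.012 ]: 6 x [ 0.0013 -0.038   0.002 ]
```

View pics/t4.png

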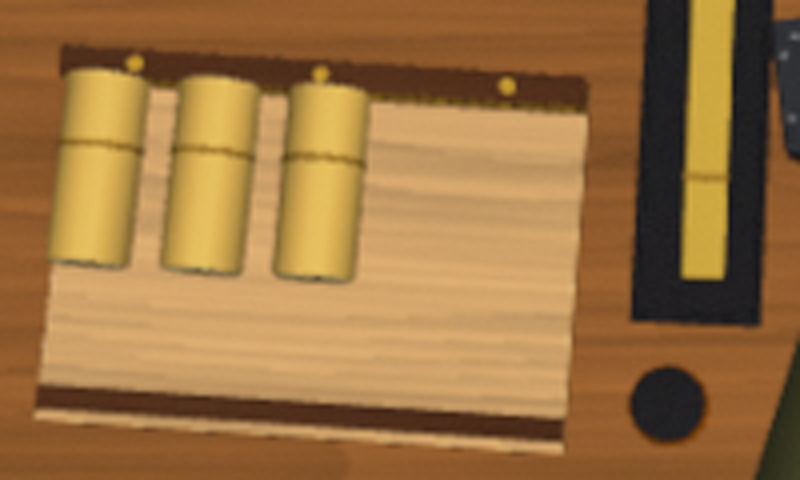

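All three sit with their ends at the bar, parallel; the slats and jar are fine. On to FR.

send_rows(xyz=[[0.0013,-0.038,0],[0.0013,-0.038,0],[0.0013,-0.038,0],[0.0013,-0.038,0],[0.0013,-0.038,0],[0.0013,-0.038,0],[0,0,0],[0,0,0],[0,0,0.03],[0,0,0.03],[0,0,0.025],[0,0,0.0145],[0,0,0]], rotation=[[0,0,0],[0,0,0],[0,0,0],[0,0,0],[0,0,0],[0,0,0],[0,0,0],[0,0,0],[0,0,0],[0,0,0],[0,0,0],[0,0,0],[0,0,0]], jaw=[0.95,0.95,0.95,0.95,0.95,0.95,0.95,0.95,0.95,0.95,0.95,0.95,0.95])

```text
time_s: 53.25
tool_pos: [0.591, -0.3675, 0.1905]
tool_rot: [179.8, -0.2, -173.7]
force: [0.9, 1.2, -0.5]
grip_width: 0.0827
grasp_force: 0.0
```

send_rows(xyz=[[0,0,0],[0,0,0],[0,0,0],[0,0,0],[0,0,0],[0,0,0],[0,0,0],[0,0,-0.01],[0,0,-0.025],[0,0,-0.025],[0,0,-0.02],[0,0,0],[0,0,0],[0,0,0],[0,0,0]], rotation=[[0,0,0],[0,0,0],[0,0,0],[0,0,0],[0,0,0],[0,0,0],[0,0,0],[0,0,0],[0,0,0],[0,0,0],[0,0,0],[0,0,0],[0,0,0],[0,0,0],[0,0,0]], jaw=[0,0,0,0,0,0,0,0,0,0,0,0,0,0,0], newtons=35)

```text
time_s: 54.75
tool_pos: [0.5904, -0.3698, 0.271]
tool_rot: [179.9, -0.1, -173.8]
force: [0.9, -1.0, -4.8]
grip_width: 0.0519
grasp_force: 35.0
```

```bash
python3 -c "
from h import *
print(weigh(14)[2]/9.81)
culms(); culms('scene')
go([.5096,.1671,.285],176.15)"
```

```text
F [ 0.116 -0.011 -4.029] sd [0.46 0.59 0.4 ] T [0.028 0.017 0.009] effort [ 0.000e+00 -5.593e+01  1.013e+01 -3.003e+01  9.000e-02  3.000e-02
  0.000e+00] [0.01 0.07 0.02 0.05 0.   0.01 0.  ] w 0.05161381606977004
-0.41069810223386155
culm at (0.4473,-0.1436) 123x48 ang -5.7
culm at (0.5783,-0.3915) 70x49 ang 6.1
culm at (0.3985,-0.3734) 83x39 ang 9.0
culm at (0.4322,-0.1440) 139x49 ang -5.9
55.55 [ 0.5909 -0.3702  0.273 ] [ 1.79997717e+02  5.68378117e-03 -1.73825702e+02] F [ 0.11757856 -0.15908802 -3.6213234 ] w 0.05161853083602105 34.992623180150986
rot z total 0.1750 rad: 2 x 0.0875 | shift total [ 0.1172  0.5306 -0.012 ]: 14 x [ 0.0084  0.0379 -0.0009]
```

FR is about 411 g, green, so it goes back. Then I'll re-check NR before picking it.

send_rows(xyz=[[0,0,0.03],[0,0,0.025],[0,0,0.015],[0,0,0.0097],[0,0,0],[0,0,0],[0,0,0],[0,0,0],[0,0,0],[0,0,-0.03],[0,0,-0.03],[0,0,-0.02],[0,0.03,0],[0,0.03,0],[0,0.03,0],[0,0.03,0],[0,0,0]], rotation=[[0,0,0],[0,0,0],[0,0,0],[0,0,0],[0,0,0],[0,0,0],[0,0,0],[0,0,0],[0,0,0],[0,0,0],[0,0,0],[0,0,0],[0,0,0.07],[0,0,0.07],[0,0,0],[0,0,0],[0,0,0]], jaw=[0,0,0,0,0,0.95,0.95,0.95,0.95,0.95,0.95,0.95,0.95,0.95,0.95,0.95,0.95])

```text
time_s: 57.25
tool_pos: [0.5901, -0.2447, 0.2732]
tool_rot: [179.8, 0.0, 178.6]
force: [0.2, 0.3, 0.4]
grip_width: 0.0826
grasp_force: 0.0
```

```bash
python3 -c "
from h import *
culms(); culms('scene')
go([.4415,-.379,.275],178.2)"
```

```text
culm at (0.4416,-0.3827) 123x45 ang -2.8
culm at (0.4477,-0.1438) 123x48 ang -6.0
culm at (0.5586,-0.3948) 70x32 ang -24.7
culm at (0.5843,-0.3770) 131x46 ang 6.2
culm at (0.4270,-0.3800) 137x51 ang -1.0
culm at (0.4231,-0.1418) 138x53 ang -7.9
57.35 [ 0.5888 -0.2496  0.2736] [-1.79994492e+02  4.31836856e-02  1.78262404e+02] F [-0.01129832  0.12870116 -0.3241703 ] w 0.08292806757541756 0.0
rot z total 0.0011 rad: 1 x 0.0011 | shift total [ 0.1432 -0.1339 -0.0014]: 5 x [ 0.0286 -0.0268 -0.0003]
```

send_rows(xyz=[[0.0286,-0.0268,0],[0.0286,-0.0268,0],[0.0286,-0.0268,0],[0.0286,-0.0268,0],[0.0286,-0.0268,0],[0,0,0],[0,0,0],[0,0,0.025],[0,0,0.025],[0,0,0.018],[0,0,0.0122],[0,0,0]], rotation=[[0,0,0],[0,0,0],[0,0,0],[0,0,0],[0,0,0],[0,0,0],[0,0,0],[0,0,0],[0,0,0],[0,0,0],[0,0,0],[0,0,0]], jaw=[0.95,0.95,0.95,0.95,0.95,0.95,0.95,0.95,0.95,0.95,0.95,0.95])

```text
time_s: 58.55
tool_pos: [0.4413, -0.3789, 0.1914]
tool_rot: [179.9, -0.2, 178.2]
force: [0.3, -1.3, -0.3]
grip_width: 0.0827
grasp_force: 0.0
```

send_rows(xyz=[[0,0,0],[0,0,0],[0,0,0],[0,0,0],[0,0,0],[0,0,0],[0,0,0],[0,0,-0.01],[0,0,-0.025],[0,0,-0.025],[0,0,-0.02],[0,0,0],[0,0,0],[0,0,0],[0,0,0]], rotation=[[0,0,0],[0,0,0],[0,0,0],[0,0,0],[0,0,0],[0,0,0],[0,0,0],[0,0,0],[0,0,0],[0,0,0],[0,0,0],[0,0,0],[0,0,0],[0,0,0],[0,0,0]], jaw=[0,0,0,0,0,0,0,0,0,0,0,0,0,0,0], newtons=35)

```text
time_s: 60.05
tool_pos: [0.4408, -0.3793, 0.2715]
tool_rot: [179.9, -0.1, 178.1]
force: [1.2, -0.0, -4.6]
grip_width: 0.0518
grasp_force: 35.0
```

```bash
python3 -c "
from h import *
print(weigh(14)[2]/9.81)
go([.5096,.1671,.285],176.15)"
```

```text
F [-0.094 -0.119 -4.145] sd [0.34 0.44 0.44] T [ 0.004  0.006 -0.007] effort [  0.   -39.76   6.96 -29.27   0.09   0.04   0.  ] [0.   0.06 0.01 0.04 0.   0.01 0.  ] w 0.05145415702120473
-0.4225036227555139
60.75 [ 0.4412 -0.3797  0.2731] [-1.79999504e+02  1.22815291e-02  1.78152095e+02] F [-0.53757849 -0.04293893 -4.44960337] w 0.05145415702120473 34.99561645556241
rot z total 0.0349 rad: 1 x 0.0349 | shift total [-0.0315  0.5502 -0.0119]: 14 x [-0.0022  0.0393 -0.0008]
```

NR is about 423 g, green, so it goes back. That makes all six weighed. I'll put it down and retreat.

send_rows(xyz=[[0,0,0.03],[0,0,0.025],[0,0,0.015],[0,0,0.0098],[0,0,0],[0,0,0],[0,0,0],[0,0,0],[0,0,0],[0,0,-0.03],[0,0,-0.04],[0,0,-0.04],[0,0,-0.04],[0,0,0],[0,0,0],[0,0,0]], rotation=[[0,0,0],[0,0,0],[0,0,0],[0,0,0],[0,0,0],[0,0,0],[0,0,0],[0,0,0],[0,0,0],[0,0,0],[0,0,0],[0,0,0],[0,0,0],[0,0,0],[0,0,0],[0,0,0]], jaw=[0,0,0,0,0,0.95,0.95,0.95,0.95,0.95,0.95,0.95,0.95,0.95,0.95,0.95])

```text
time_s: 62.35
tool_pos: [0.441, -0.3793, 0.3422]
tool_rot: [179.9, -0.1, 178.2]
force: [0.5, 0.1, -0.0]
grip_width: 0.0825
grasp_force: 0.0
```

```bash
python3 -c "
from h import *
pose(); culms(); culms('scene')
a=env.read_camera('top')['image'][110:280,140:500]; b=env.read_camera('scene')['image'][90:380,100:520]
a=cv2.resize(a,(590,279)); b=cv2.resize(b,(460,318)); b=cv2.copyMakeBorder(b,0,0,0,130,cv2.BORDER_CONSTANT)
cv2.imwrite('pics/fin.png',np.vstack([a,b]))"
```

```text
62.35 [ 0.441  -0.3793  0.3422] [ 1.79933377e+02 -7.28480265e-02  1.78158515e+02] F [ 0.45618873  0.10862508 -0.03054103] w 0.08250093122865886 0.0
culm at (0.3971,-0.3831) 47x32 ang 89.9
culm at (0.4476,-0.1438) 123x48 ang -5.8
culm at (0.5968,-0.3755) 129x47 ang 5.0
culm at (0.5835,-0.3778) 129x44 ang 6.2
culm at (0.4264,-0.3874) 135x44 ang -2.5
culm at (0.4323,-0.1439) 139x48 ang -5.4
```

View pics/fin.png

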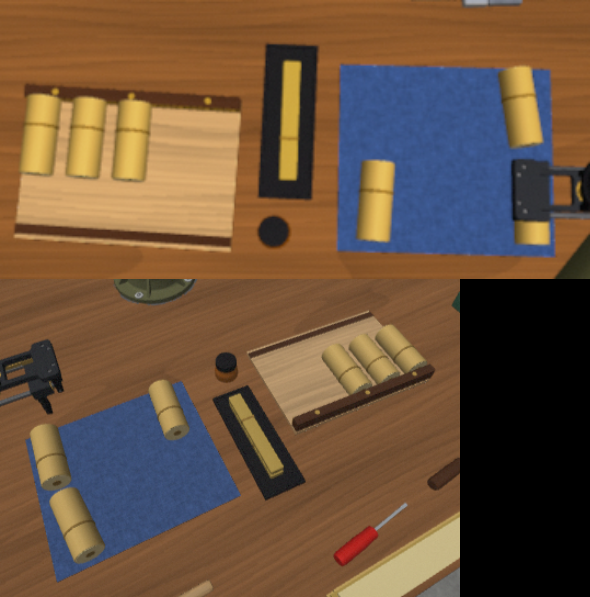

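The final view shows three culms against the bar, three green ones on the mat, the slats along the tray and the jar upright. One last numeric check on the third culm, then I'll hand it in.

```bash
python3 -c "
from h import *
c=env.read_camera('top')
w=ray(c,crop([[291,88],[369,95],[353,279],[275,273]],140,150,4),.038); quad(w,'c'); b=inboard(w); print(b.round(4).tolist())
if b[:2,0].mean()>.0985: print(env.sign_off())"
```

```text
c mid [0.5404 0.2357] far-axis len 0.1192 ang -3.32  left-axis len 0.0502 ang 85.01
[[0.1016, 0.0206], [0.1002, -0.03], [-0.0186, -0.0306], [-0.018, 0.0191]]
the job is handed in; nothing more can be done
None
```

The job is handed in at about 62 s of the 210 s: both slats are stacked along the tray, the three seasoned culms (about 195, 199 and 215 g) are home and square against the stop bar, the three green ones (about 411, 423 and 423 g) are on the mat, and the lacquer jar is still standing.

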